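# Turn the bead dish to the banding wheel

### The arm

A 6-joint arm with a two-finger parallel gripper is mounted at the origin on the work surface. World frame = base frame: x ahead of the robot, y to its left, z up, the work surface at z = 0. Lengths are in mm, angles in rad, forces in N, time in s.
With the tool pointing down it reaches from about 300 to 775 mm from the base axis. Payload 14.6 kg.
Tool frame: the origin (TCP) lies on the mounting face of the last link; the fingertips stand 199 mm ahead of it and the grasp point (between the pads) lies 180 mm ahead of it; z points along the fingers, y is the line along which they close (so a half turn about z gives the same grasp; the last joint's range is limited). The gripper opens to 94 mm and grips with 3 to 60 N. Pads are 16 mm wide; open, the fingers measure 119 mm over their backs; the gripper's body (75 mm by 177 mm) begins 78 mm behind the grasp point.
Start: joints at [-1.255, 0.3, 1.521, -0, 1.321, -0.067], TCP at [205.428, -510.186, 404.646] pointing down, gripper open.
Joint ranges: [-3.03, 3.03], [-0.79, 2.21], [0.23, 2.52], [-1.04, 4.18], [0, 3.07], [-2.55, 2.55]. Speed limits (rad/s): [2.22, 2.22, 2.57, 3.14, 3.14, 3.14].

### API

Orientations are given as [roll, pitch, yaw] about the fixed x, y, z axes, in that order (R = Rz(yaw) Ry(pitch) Rx(roll)).
In Python, from cell import manip gives the robot as it stands. The module is installed in compiled form; this text tells all that it offers.
- The arm moves only by the shell command python3 -m creep 'ROWS' [FORCE]. ROWS is a JSON object of lists of equal length, an entry for each row: "slide": the shift along the world's x, y, z in cm, a list of three; "turn": the turn about the world's z in rad; "claw": the opening, from 0 (shut) to 1 (fully open). A call has 1 to 8 rows; each row shifts and turns the commanded pose from where the row before left it; what a row does not reach is not made up. A row lasts 1/8 s, in which the tool goes at most 62.5 mm and 10.7 degrees, less where a joint would pass 70% of its speed; a pose out of reach is approached as far as the arm can. A call with a gripper value outside its range is refused whole. The fingers move at their own pace and stop on an object; FORCE is the grip in N (left out, the last holds). Time passes only in rows, so rows that do not move let the fingers close. It gives the time, the measured TCP pose, the force, the opening and the grip force at its end, in the units of the state.
- manip.read_state(): the state, without advancing time (a new reading comes with each control period).
- manip.camera(name): name is "scene" or "top"; returns (picture, depth): 480x640x3 uint8, red, green, blue; 480x640 float32, mm along the optical axis (not along the pixel's ray), 0 where there is no reading.
- manip.calibration(name): a dict with "intrinsics" (3x3 intrinsics, pixels), "k1" (the pictures are not rectified: a ray, as slopes to the right and down, at radius r is drawn at 1 + k1 r^2 times it, then the intrinsics apply), "pose" (4x4, takes a point from camera to world coordinates). Camera axes: x right, y up, looking along -z (the intrinsics and any distortion apply to the point x, -y, -z); pixel columns grow to the right and rows downward; lengths in mm; the calibration is good to about 2 mm. A picture is of the moment at which its call begins. calibration takes no time and is no camera call.
- manip.sign_off(): hands the job in; it is judged then, once.
Trained networks look in the newest picture that a camera, given by its name, has taken for a name from the list of things; names that differ only in an ending like _2 or _b are one class to them, and where a whole thing is asked for, a point or a joint stands for the part that bears it (a point fixed in the world has none). Each returns a list of dicts, best first, with "score" (0 to 1); they miss things now and then, are a little off and sometimes report something else, mostly with a low value. They report only what shows in the picture. A call takes as long as a camera call. They do not tell look-alikes from the thing itself.
- manip.cut_out(query, camera): "mask" (480x640 bool, what is visible of it) and "position" ([column, row] in pixels, amid what is visible of it).
The state is a dict: "clock": time; "joints": joint angles; "qd": joint speeds; "effort": joint torques, N m; "eef_pos": TCP position; "eef_rot": TCP orientation; "wrist_force": force on the tool from outside, world axes, zero at the start; "moment": the same for the moment, N m; "finger_gap": finger opening in mm; "finger_force": force on a finger pad.
Only numpy, scipy, OpenCV 4.12 (cv2) and the standard library are available. Lean on these libraries where they do the work, as an engineer would, in place of code of your own. Each camera call takes 0.05 s, during which the arm holds its last target. There are 200 camera calls.

### The job

The bisque ball lying loose in the handled dish is wanted next at the banding wheel. Take the dish by its arched handle, lift it off the ware board until it is higher than the wheel with its ring, and turn it a quarter turn, left or right as needed, so that its pouring lip faces the side where the wheel stands; keep the dish level and the ball in the middle of its well all the way, and do not touch the ball or disturb the wheel, the slip jug or the clay tree. Finish while still holding the dish there, level and still, above the spot where it stood.

Things in the scene. Friction and masses are not known exactly. Their poses are not given: they have to be found in the camera images.
- dish: White glazed round dish, 168 mm across, rim 37 mm high, about 0.36 kg, on a foot ring 80 mm across. Origin: centre of the foot's underside; z: its axis, up; +x: to the pouring lip (at the start within 22 degrees of world +x, away from the robot). Inside, the floor is 10 mm above the origin in the middle; an almost flat, shallow well 34 mm in radius and 3 mm deep (slope 1 to 8 degrees), then a steeper slope to the rim.
- dish_handle (a point): Where to grip: middle of the level top of the cane handle that arches over the dish from rim lugs at y = -83 and +83 mm; 121 mm above the dish's origin, over its centre of mass. The strap there is 12 mm thick along the dish's x (close the fingers that way), 14 mm high, straight for 68 mm along y, with 70 mm free between it and the ball. Axes as the dish's.
- dish_lip (a point): Tip of the dish's pouring lip, a short spout that narrows from 50 mm at the rim to 20 mm: 104 mm out from the dish's axis along its +x and 44 mm above its origin.
- ball_center (a point): Centre of the loose terracotta ball, 36 mm in diameter, about 45 g, that rests in the middle of the dish (28 mm above the dish's origin) and rolls easily.
- ball: The same ball as a body; its origin lies on the ball's surface and turns with it, so use ball_center.
- banding_wheel: Potter's banding wheel, a low heavy turntable that does not shift: grey foot 156 mm across, flat aluminium head 190 mm across with its top at 58 mm, in the middle a terracotta ring 52 mm across that reaches to 72 mm. Origin: centre of its underside, at table height. It stands 0.24 to 0.32 m to the left (+y) or to the right (-y) of the dish, the slip jug on the other side.
- wheel_head (a joint): Turning angle of the banding wheel's head (rad), 0 at the start; it turns easily when touched.
- ware_board: Fixed plywood ware board, 450 mm along its x, 220 mm along its y, top 18 mm above the table. Origin: centre of its underside; its +x points away from the robot within 19 degrees. At the start the dish stands on it about 60 mm nearer the robot than its middle, the dish's x along the board's x (within 2 degrees).
- slip_jug: Grey plastic measuring jug, 112 mm across the top, 150 mm high, two wooden sticks in it up to 195 mm; 0.75 kg, loose on the table beside the dish, on the side away from the wheel. Origin: centre of its underside. To be left alone.
- clay_tree: Small grey clay fir tree of star-shaped tiers, 68 mm across and 98 mm high, loose at the far end of the ware board, about 0.2 m beyond the dish. Origin: centre of its underside. To be left alone.
Things that resemble listed ones, but are neither listed nor needed, are in the scene too. Several things look just like the banding_wheel: the one meant starts farthest to the robot's right.

How it is judged (in metres and radians):
At the end, for the whole second after the job is handed in: The dish hangs in the gripper alone, foot over 75 mm up, within 90 mm of its spot on the board, a quarter turn (within 13 degrees) from the board's length with its lip on the wheel's side, level within 5 degrees, still, the ball within 15 mm of its middle (height (world z) of each of dish, ball_center above 0.075 m and contact force between the fingers and dish above 1 N and contact force between dish and ware_board below 0.1 N and contact force between dish and banding_wheel below 0.1 N and x of dish in the frame of ware_board between -0.16 and 0.04 m and y of dish in the frame of ware_board between -0.09 and 0.09 m and angle between the x axis of dish and the x axis of ware_board, either way round above 1.34 rad and x of banding_wheel in the frame of dish above 0.1 m and angle between dish's own z axis and vertical below 0.09 rad and horizontal distance between ball_center and dish below 0.015 m and distance of each of slip_jug, clay_tree from where it was at the start of the episode below 0.015 m and linear speed of dish below 0.02 m/s and angular speed of dish below 0.1 rad/s); the arm keeps its last pose, push and grip.
It fails at once if the ball rolls out of the dish's well (more than 28 mm from the middle) (horizontal distance between ball_center and dish above 0.028 m).
It fails at once if the dish is tipped by more than 11 degrees (angle between dish's own z axis and vertical above 0.2 rad).
It fails at once if the robot touches the ball (contact force between any of the fingers, the arm and ball above 0.2 N).
It fails at once if the slip jug or the clay tree is shifted by more than 15 mm (distance of any of slip_jug, clay_tree from where it was at the start of the episode above 0.015 m).
It fails at once if the banding wheel's head is turned or struck (value of joint wheel_head above 0.15 rad or value of joint wheel_head below -0.15 rad or contact force between anything else and banding_wheel above 5 N).
It also fails if it takes over 42 s, if anything falls off the work surface, if the arm or the gripper's body presses on something with over 40 N, if the wrist force passes 120 N, or if a joint passes its speed limit or range.

## Working session

There is one attempt and no reset: what is moved stays moved. The work goes in short steps, Python scripts to look and compute and a shell command to move; the robot and the scene stay as the last step left them, time stands still between calls to the robot, and variables do not carry over. Pictures are saved under pics/ and viewed, at most 10 in all, crops included, and the job is handed in when it is done.

```bash
mkdir -p pics; cat > h.py <<'E'
from cell import manip
import numpy as np, cv2
def ray(cam,uv):
    c=manip.calibration(cam);K=np.array(c["intrinsics"]);P=np.array(c["pose"])
    s=np.array([(uv[0]-K[0,2])/K[0,0],(uv[1]-K[1,2])/K[1,1]]);d=s.copy()
    for _ in range(20): s=d/(1+c["k1"]*(s@s))
    return P,s
def pts(cam,uvs,depth):
    o=[]
    for u,v in uvs:
        z=depth[int(v),int(u)]
        if z<=0: continue
        P,s=ray(cam,(u,v)); o.append((P@[s[0]*z,-s[1]*z,-z,1])[:3])
    return np.array(o)
def cloud(cam,mask,depth,n=3000):
    v,u=np.nonzero(mask&(depth>0)); i=np.random.default_rng(0).permutation(len(u))[:n]
    return pts(cam,np.c_[u[i],v[i]],depth)
E
python3 - <<'E'
from h import *
np.set_printoptions(precision=1,suppress=True)
s=manip.read_state();print(s)
for cam in("scene","top"):
    im,d=manip.camera(cam);cv2.imwrite(f"pics/{cam}0.png",im[...,::-1])
    c=manip.calibration(cam);print(cam,c)
    for q in("dish","dish_handle","ball","banding_wheel","ware_board","slip_jug","clay_tree"):
        for r in manip.cut_out(q,cam):
            p=cloud(cam,r["mask"],d,800)
            print(q,round(r["score"],2),np.array(r["position"]),r["mask"].sum(),(np.median(p,0),p.min(0),p.max(0)) if len(p) else "")
E
```

```text
{'clock': 0.0, 'joints': array([-1.3,  0.3,  1.5, -0. ,  1.3, -0.1]), 'qd': array([ 0.,  0., -0.,  0.,  0., -0.]), 'effort': array([ -0. , -53.2, -35.3,   0.1,   0. ,  -0. ]), 'eef_pos': array([ 205.4, -510.2,  404.1]), 'eef_rot': array([-3.1, -0. ,  0.4]), 'wrist_force': array([-0.3, -0.8,  0.9]), 'moment': array([-0.,  0.,  0.]), 'finger_force': 0.0, 'finger_gap': 94.17652527900735}
scene {'intrinsics': array([[566. ,   0. , 325.9],
       [  0. , 566. , 231.2],
       [  0. ,   0. ,   1. ]]), 'k1': -0.004514290490445073, 'pose': array([[   0.3,   -0.8,    0.6, 1210.1],
       [   1. ,    0.3,   -0.2, -208.8],
       [  -0. ,    0.6,    0.8, 1081.6],
       [   0. ,    0. ,    0. ,    1. ]])}
dish 0.75 [296.8 259.5] 4191 (array([556.6, -88.2,  43.8]), array([ 471. , -170.7,   22.8]), array([657.2,   6.8, 151.3]))
dish_handle 0.8 [302.7 257.3] 4157 (array([557.3, -86.5,  43.4]), array([ 472.1, -170.8,   22.8]), array([658.7,   4.1, 151.3]))
ball 0.56 [296.8 264.6] 243 (array([558.8, -83. ,  54.5]), array([521.8, -99.8,  22.9]), array([572.5, -61.2,  67.9]))
banding_wheel 0.97 [187.7 185.5] 4275 (array([ 271.5, -280.5,   56.5]), array([  97.3, -379.5,   -4.7]), array([ 348.6, -185. ,   74.3]))
banding_wheel 0.73 [164.8 281.6] 5721 (array([ 525.5, -355.4,   56.9]), array([ 377.6, -448. ,   -1.9]), array([ 607.8, -261. ,   75.1]))
banding_wheel 0.42 [313.1 322.6] 14142 (array([686.2, -85.1,  16.7]), array([ 362. , -205.3,   -3.9]), array([837. ,  51.8, 140.7]))Traceback (most recent call last):
  File "<stdin>", line 9, in <module>
  File "h.py", line 17, in cloud
    return pts(cam,np.c_[u[i],v[i]],depth)
  File "h.py", line 13, in pts
    P,s=ray(cam,(u,v)); o.append((P@[s[0]*z,-s[1]*z,-z,1])[:3])
        ~~~^^^^^^^^^^^
  File "h.py", line 4, in ray
    c=manip.calibration(cam);K=np.array(c["intrinsics"]);P=np.array(c["pose"])
ValueError: time passes only in moves, steps and waits
```

```bash
cat > /tmp/p.py <<'E'
s=open('h.py').read()
s=s.replace('def ray(','_C={}\ndef cal(cam):\n    if cam not in _C: _C[cam]=manip.calibration(cam)\n    return _C[cam]\ndef ray(').replace('c=manip.calibration(cam);K','c=cal(cam);K')
open('h.py','w').write(s)
E
python3 /tmp/p.py
python3 - <<'E'
from h import *
np.set_printoptions(precision=1,suppress=True)
for cam in("scene","top"):
    im,d=manip.camera(cam);cv2.imwrite(f"pics/{cam}1.png",im[...,::-1]);np.save(f"{cam}_d.npy",d)
    if cam=="top": print(manip.calibration(cam))
    for q in ("ware_board","slip_jug","clay_tree")if cam=="scene" else("dish","dish_handle","ball","banding_wheel","ware_board","slip_jug","clay_tree"):
        for r in manip.cut_out(q,cam):
            p=cloud(cam,r["mask"],d,800)
            print(cam,q,round(r["score"],2),np.array(r["position"]),r["mask"].sum(),(np.median(p,0),p.min(0),p.max(0)) if len(p) else "")
E
```

```text
scene ware_board 0.65 [315.1 323.1] 13696 (array([679.1, -89.4,  17. ]), array([ 371.1, -203.8,   -3. ]), array([834.8,  46.2,  50.8]))
scene ware_board 0.6 [298.2 260.1] 4421 (array([557.9, -79.5,  43.3]), array([ 439.9, -172.5,   12.2]), array([656.1,  24.5, 147.9]))
scene slip_jug 0.71 [426.8 226.3] 3674 (array([585.4, 207.6, 105.3]), array([415.6, 152.9,  -6.1]), array([662. , 324.6, 191.4]))
scene clay_tree 0.7 [301.7 358.9] 681 (array([ 776.2, -132.2,   56.8]), array([ 734.2, -160.6,   13.5]), array([ 800.3, -100.5,  111.4]))
{'intrinsics': array([[582. ,   0. , 328.4],
       [  0. , 582. , 240.1],
       [  0. ,   0. ,   1. ]]), 'k1': -0.012396600149533843, 'pose': array([[  -0. ,    1. ,   -0.1,  367.6],
       [  -1. ,   -0. ,    0. ,   25.3],
       [   0. ,    0.1,    1. , 1445.2],
       [   0. ,    0. ,    0. ,    1. ]])}
top dish 0.7 [365.5 217.2] 3815 (array([549.7, -82. ,  45.3]), array([ 468.9, -166.4,   15.5]), array([655.2,   7.9, 150.5]))
top dish_handle 0.59 [362.4 220.6] 3843 (array([550.5, -81.1,  45.9]), array([ 468.9, -166.6,   13.4]), array([654.8,  10.1, 1
[... 249 characters left out ...]
, -62.8,  67.7]))
top banding_wheel 0.76 [451.6 348.9] 4902 (array([ 249.3, -274.9,   58.2]), array([ 160.3, -367.2,   49.5]), array([ 342.1, -184.8,   78.7]))
top banding_wheel 0.64 [482.5 235.8] 4748 (array([ 511.4, -355.7,   58.5]), array([ 420.1, -450.4,   49. ]), array([ 603.4, -259.3,   77.2]))
top slip_jug 0.88 [238.9 207.5] 2068 (array([584.2, 213.3,  77. ]), array([514.3, 154.3,   4.7]), array([656.7, 262.9, 197.6]))
top slip_jug 0.27 [483.1 235.9] 4810 (array([ 511. , -353. ,   58.1]), array([ 420. , -466.4,    0.8]), array([ 603.4, -259.5,   77.4]))
top clay_tree 0.89 [388.  135.8] 436 (array([ 758.2, -126.5,   57.8]), array([ 732.2, -159.7,   11.4]), array([801.5, -99.2, 111.6]))
```

View pics/scene0.png

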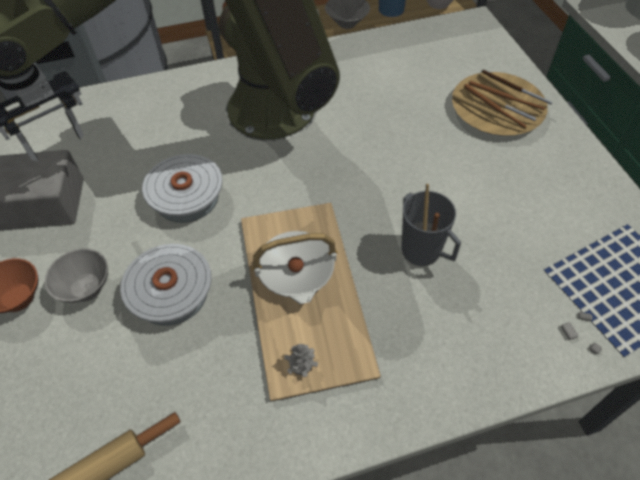

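View pics/top1.png

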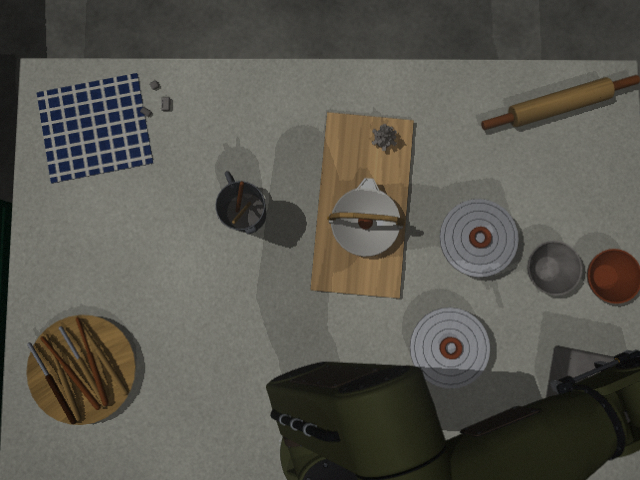

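Scene: the dish is at top px (366,217), with its lip up at (370,183). The wheel candidates are (480,237), y≈-355, and (451,349), y≈-275. The first is farthest right, so it is the one meant, and the lip must turn to -y (negative turn). The jug is at (240,207) and the tree at (385,137). Next I measure the handle and lip, with one close crop.

```bash
python3 - <<'E'
from h import *
np.set_printoptions(precision=1,suppress=True)
for cam in("scene","top"):
    im,d=manip.camera(cam)
    m=np.zeros((480,640),bool)
    if cam=="scene": m[215:320,235:350]=1
    else: m[170:270,315:420]=1
    p=cloud(cam,m,d,20000)
    h=p[p[:,2]>137]; h=h[np.hypot(*(h[:,:2]-[553,-81]).T)<60]
    c=np.median(h,0); u=np.linalg.svd((h[:,:2]-h[:,:2].mean(0)),full_matrices=False)[2][0]
    print(cam,"handle",len(h),h.mean(0),h[:,:2].min(0),h[:,:2].max(0),h[:,2].max(),"dir deg",np.degrees(np.arctan2(u[1],u[0]))%180)
    b=p[(p[:,2]<24)&(p[:,2]>12)].astype(np.float32)
    r=p[(p[:,2]>45)&(p[:,2]<60)]; print(" rim",r.min(0),r.max(0),len(r))
    if len(r)>50: 
        k,rad=cv2.minEnclosingCircle(r[:,:2].astype(np.float32));print(k,rad, "lip?",r[np.argmax(r[:,0])])
    print(" board",cv2.minAreaRect(b[:,:2]))
    if cam=="top": cv2.imwrite("pics/crop.png",cv2.resize(im[150:290,300:440,::-1],None,fx=4,fy=4,interpolation=cv2.INTER_CUBIC))
E
```

```text
scene handle 331 [555.2 -81.6 142.7] [ 542.8 -137.3] [565.5 -24.5] 149.45260873481448 dir deg 85.16215787750548
 rim [ 469.4 -170.6   45. ] [656.6   4.6  60. ] 1314
(563.2411499023438, -77.1865463256836) 94.80896759033203 lip? [656.6 -88.5  59.8]Traceback (most recent call last):
  File "<stdin>", line 16, in <module>
cv2.error: OpenCV(4.12.0) /io/opencv/modules/imgproc/src/convhull.cpp:143: error: (-215:Assertion failed) total >= 0 && (depth == CV_32F || depth == CV_32S) in function 'convexHull'
```

```bash
python3 - <<'E'
from h import *
np.set_printoptions(precision=1,suppress=True)
for cam in("top",):
    im,d=manip.camera(cam)
    m=np.zeros((480,640),bool)
    m[100:305,305:425]=1
    p=cloud(cam,m,d,25000)
    h=p[p[:,2]>137]; h=h[np.hypot(*(h[:,:2]-[553,-81]).T)<60]
    u=np.linalg.svd((h[:,:2]-h[:,:2].mean(0)),full_matrices=False)[2][0]
    print(cam,"handle",len(h),h.mean(0),h[:,:2].min(0),h[:,:2].max(0),h[:,2].max(),"dir deg",np.degrees(np.arctan2(u[1],u[0]))%180)
    b=p[(p[:,2]<24)&(p[:,2]>12)]
    print(" board",cv2.minAreaRect(np.ascontiguousarray(b[:,:2],dtype=np.float32)))
    cv2.imwrite("pics/crop.png",cv2.resize(im[150:290,300:440,::-1],None,fx=4,fy=4,interpolation=cv2.INTER_CUBIC))
s=manip.read_state();print(s['eef_pos'],np.degrees(s['eef_rot']))
E
```

```text
top handle 277 [551.5 -79.7 144.1] [ 541.9 -139.1] [560.5 -23.1] 152.94941144514428 dir deg 85.60717504708627
 board ((602.21728515625, -76.55854797363281), (220.45314025878906, 451.0616149902344), 84.61963653564453)
[ 205.4 -510.2  404.7] [180.    0.   21.9]
```

View pics/crop.png

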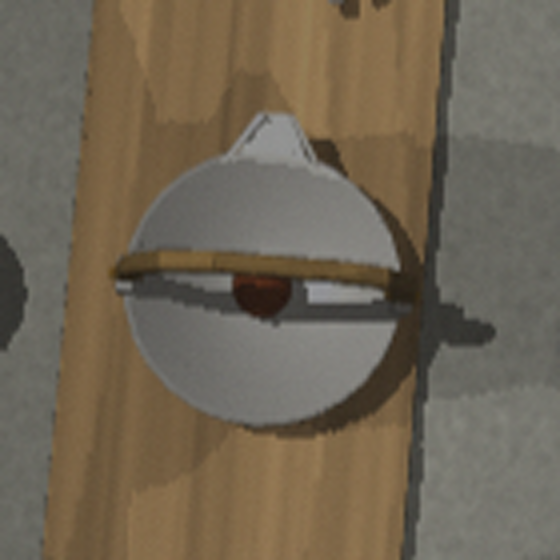

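Crop: one dish, with the lip at crop (270,120), the ball at (262,292) and the handle strap running along (120,268)-(410,285), all as described. The handle centre is at about (553,-81,139) and the strap direction is 85.3°, so the tool yaw should be 85.3°. I move above it now.

```bash
python3 -m creep '{"slide":[[2.17,2.68,0],[2.17,2.68,0],[2.17,2.68,0],[2.17,2.68,0],[2.17,2.68,0],[2.17,2.68,0],[2.17,2.68,0],[2.17,2.68,0]],"turn":[0.069,0.069,0.069,0.069,0.069,0.069,0.069,0.069],"claw":[1,1,1,1,1,1,1,1]}' 3
python3 -m creep '{"slide":[[2.17,2.68,0],[2.17,2.68,0],[2.17,2.68,0],[2.17,2.68,0],[2.17,2.68,0],[2.17,2.68,0],[2.17,2.68,0],[2.17,2.68,0]],"turn":[0.069,0.069,0.069,0.069,0.069,0.069,0.069,0.069],"claw":[1,1,1,1,1,1,1,1]}' 3
python3 -m creep '{"slide":[[0,0,0],[0,0,0]],"turn":[0,0],"claw":[0.6,0.6]}' 3
```

```text
clock: 1.95
eef_pos: [379.6, -294.8, 404.8]
eef_rot: [3.141, 0.0, 0.937]
wrist_force: [0.7, 0.2, 0.2]
finger_gap: 93.9
finger_force: 0.0
clock: 2.95
eef_pos: [553.3, -80.4, 404.7]
eef_rot: [3.142, 0.0, 1.489]
wrist_force: [0.1, -0.2, -0.4]
finger_gap: 94.0
finger_force: 0.0
clock: 3.2
eef_pos: [552.4, -81.7, 404.5]
eef_rot: [-3.141, 0.0, 1.486]
wrist_force: [0.1, 0.5, -0.3]
finger_gap: 77.2
finger_force: 0.0
```

```bash
python3 -m creep '{"slide":[[0,0,-1.3],[0,0,-1.3],[0,0,-1.3],[0,0,-1.3],[0,0,0]],"turn":[0,0,0,0,0],"claw":[0.6,0.6,0.6,0.6,0.6]}' 3
python3 - <<'E'
from h import *
im,d=manip.camera("scene")
cv2.imwrite("pics/s2.png",cv2.resize(im[150:310,215:415,::-1],None,fx=4,fy=3.75,interpolation=cv2.INTER_CUBIC))
E
```

```text
clock: 3.82
eef_pos: [552.5, -81.4, 351.4]
eef_rot: [-3.14, -0.0, 1.487]
wrist_force: [-0.0, 0.6, 0.9]
finger_gap: 56.5
finger_force: 0.0
```

View pics/s2.png

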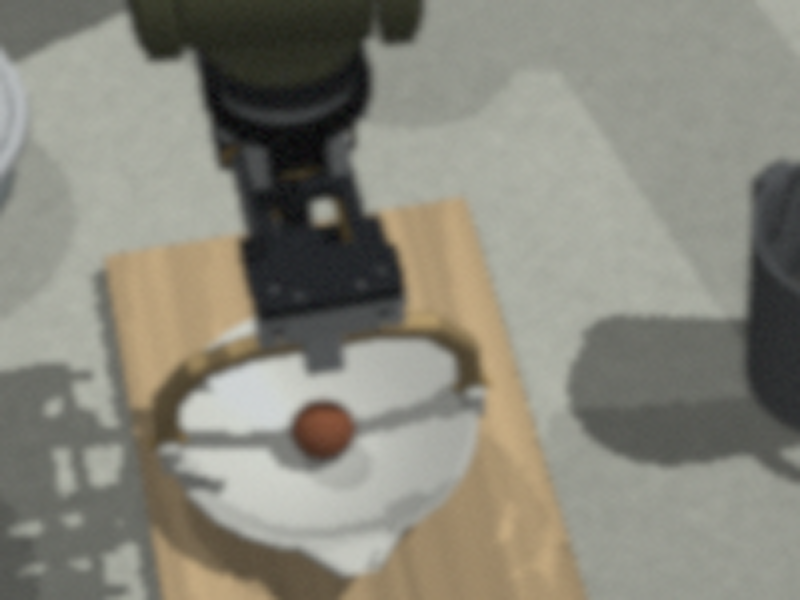

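The finger (crop 322,350) is centred on the arch (155–485) and in front of the strap. I lower to the grip height and close gently.

```bash
python3 -m creep '{"slide":[[0.05,0,-0.8],[0,0,-0.8],[0,0,-0.8],[0,0,-0.8],[0,0,0]],"turn":[0,0,0,0,0],"claw":[0.6,0.6,0.6,0.6,0.4]}' 3
python3 -m creep '{"slide":[[0,0,0],[0,0,0]],"turn":[0,0],"claw":[0.3,0.25]}' 3
python3 -m creep '{"slide":[[0,0,0],[0,0,0]],"turn":[0,0],"claw":[0.21,0.2]}' 3
python3 -m creep '{"slide":[[0,0,0],[0,0,0]],"turn":[0,0],"claw":[0.17,0.17]}' 3
```

```text
clock: 4.5
eef_pos: [553.1, -81.4, 319.9]
eef_rot: [-3.14, -0.0, 1.487]
wrist_force: [-0.0, 0.1, -0.2]
finger_gap: 49.4
finger_force: 0.0
clock: 4.75
eef_pos: [553.2, -81.4, 321.0]
eef_rot: [3.141, 0.0, 1.487]
wrist_force: [-0.4, 0.0, 0.1]
finger_gap: 29.8
finger_force: 0.0
clock: 5.0
eef_pos: [553.1, -81.4, 320.8]
eef_rot: [3.141, 0.0, 1.487]
wrist_force: [0.3, -0.6, -0.5]
finger_gap: 19.0
finger_force: 0.0
clock: 5.25
eef_pos: [553.1, -81.4, 320.7]
eef_rot: [-3.142, -0.0, 1.487]
wrist_force: [0.0, -0.1, 0.4]
finger_gap: 15.5
finger_force: 0.0
```

```bash
python3 -m creep '{"slide":[[0,0,-0.15],[0,0,0]],"turn":[0,0],"claw":[0.15,0.14]}' 3
python3 -m creep '{"slide":[[0,0,0],[0,0,0],[0,0,0]],"turn":[0,0,0],"claw":[0.12,0.1,0.05]}' 5
python3 -m creep '{"slide":[[0,0,0],[0,0,0]],"turn":[0,0],"claw":[0,0]}' 20
python3 -m creep '{"slide":[[0,0,0],[0,0,0]],"turn":[0,0],"claw":[0,0]}' 40
```

```text
clock: 5.5
eef_pos: [553.1, -81.4, 319.0]
eef_rot: [-3.141, -0.0, 1.487]
wrist_force: [-0.1, 0.1, -0.0]
finger_gap: 13.2
finger_force: 0.0
clock: 5.88
eef_pos: [553.1, -81.4, 319.0]
eef_rot: [-3.141, -0.0, 1.487]
wrist_force: [-0.7, -0.2, -2.8]
finger_gap: 12.1
finger_force: 5.0
clock: 6.12
eef_pos: [553.1, -81.4, 319.0]
eef_rot: [-3.141, 0.0, 1.487]
wrist_force: [0.8, 0.4, -2.8]
finger_gap: 11.8
finger_force: 20.0
clock: 6.38
eef_pos: [553.1, -81.4, 319.1]
eef_rot: [-3.141, -0.0, 1.487]
wrist_force: [-0.6, -0.5, -3.6]
finger_gap: 11.5
finger_force: 40.0
```

```bash
python3 -m creep '{"slide":[[0,0,0.1],[0,0,0.15],[0,0,0.2],[0,0,0.25],[0,0,0.3],[0,0,0.2],[0,0,0.1],[0,0,0]],"turn":[0,0,0,0,0,0,0,0],"claw":[0,0,0,0,0,0,0,0]}' 40
cat > lk.py <<'E'
import sys
from h import *
np.set_printoptions(precision=1,suppress=True)
im,d=manip.camera("scene")
cv2.imwrite(f"pics/{sys.argv[1]}.png",cv2.resize(im[150:310,215:415,::-1],None,fx=4,fy=3.75,interpolation=cv2.INTER_CUBIC))
for q in("dish","ball"):
    for r in manip.cut_out(q,"scene")[:2]:
        p=cloud("scene",r["mask"],d,4000);print(q,round(r["score"],2),np.median(p,0),p.min(0),p.max(0))
s=manip.read_state();print(s["clock"],s["eef_pos"],np.degrees(s["eef_rot"]),s["moment"],s["wrist_force"],s["joints"])
E
python3 lk.py s3
```

```text
clock: 7.38
eef_pos: [553.1, -81.4, 332.2]
eef_rot: [3.142, -0.0, 1.487]
wrist_force: [0.5, 0.5, -2.9]
finger_gap: 11.9
finger_force: 40.0
dish 0.76 [563.3 -89.2  56. ] [ 434.5 -174.5   12.9] [659.3  22.8 269.9]
ball 0.56 [559.2 -82.5  69. ] [519.5 -99.2  37.2] [572.7 -58.5  79.5]
7.525 [553.1 -81.4 332. ] [-180.    -0.    85.2] [-0.1 -0.   0. ] [-0.4  0.3 -4.5] [-0.2  0.4  1.6  0.   1.2 -0.1]
```

View pics/s3.png

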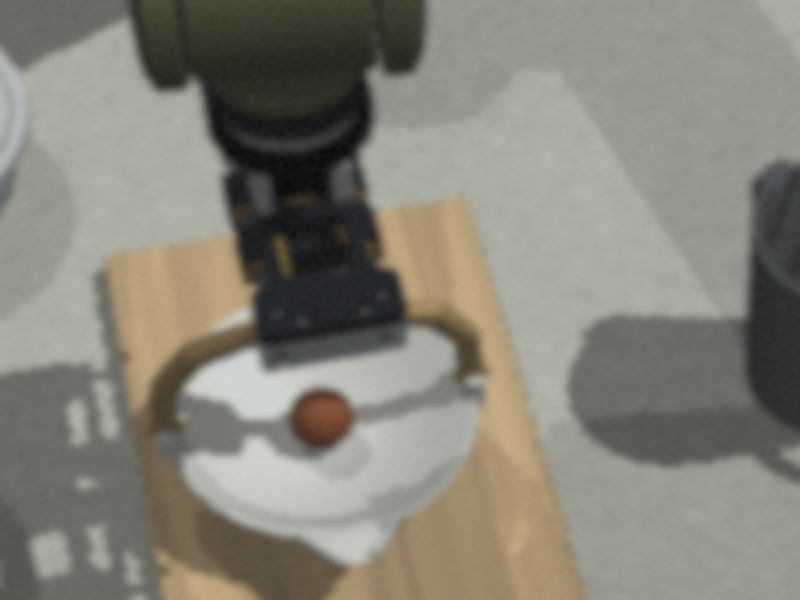

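Lifted 13 mm with the dish level and the ball central at (322,417). I continue up smoothly.

```bash
python3 -m creep '{"slide":[[0,0,0.2],[0,0,0.4],[0,0,0.6],[0,0,0.8],[0,0,0.8],[0,0,0.8],[0,0,0.8],[0,0,0.8]],"turn":[0,0,0,0,0,0,0,0],"claw":[0,0,0,0,0,0,0,0]}' 40
python3 -m creep '{"slide":[[0,0,0.8],[0,0,0.8],[0,0,0.8],[0,0,0.6],[0,0,0.4],[0,0,0.2],[0,0,0],[0,0,0]],"turn":[0,0,0,0,0,0,0,0],"claw":[0,0,0,0,0,0,0,0]}' 40
python3 lk.py s4
```

```text
clock: 8.52
eef_pos: [553.1, -81.4, 384.7]
eef_rot: [3.142, 0.0, 1.487]
wrist_force: [-0.8, -0.2, -3.8]
finger_gap: 11.6
finger_force: 40.0
clock: 9.52
eef_pos: [553.1, -81.4, 419.9]
eef_rot: [-3.141, -0.0, 1.487]
wrist_force: [0.6, -0.0, -4.0]
finger_gap: 11.5
finger_force: 40.0
dish 0.84 [559.4 -88.2 142.9] [ 349.1 -173.    -2.3] [658.6  32.1 321.1]
dish 0.4 [ 775.5 -132.9   56. ] [ 722.  -161.9   14.2] [ 800.2 -102.6  113.4]
ball 0.75 [560.7 -83.2 156.7] [519.8 -99.  126.2] [573.1 -60.7 166.6]
9.675 [553.1 -81.4 420. ] [-180.    -0.    85.2] [-0.1 -0.1  0.1] [-0.9  1.3 -3.3] [-0.2  0.3  1.5 -0.   1.4 -0.1]
```

View pics/s4.png

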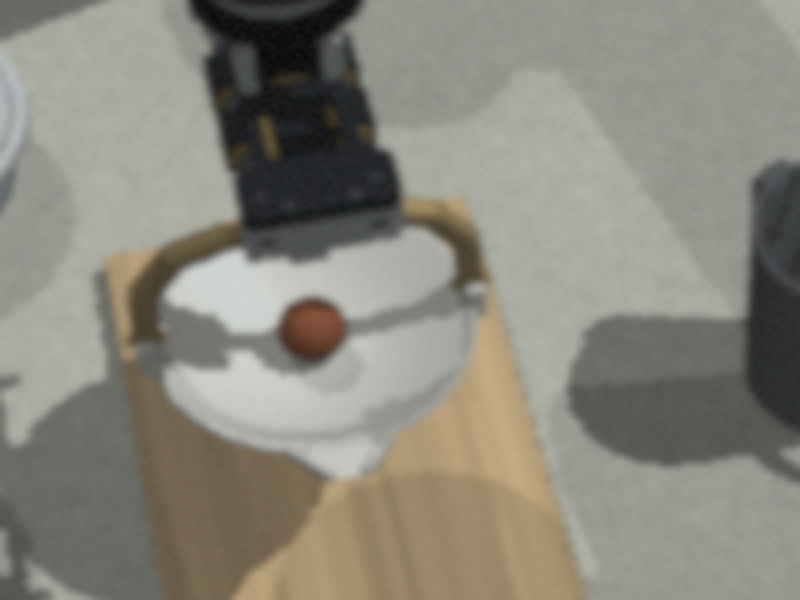

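Still level with the ball central at (313,330). I start the slow quarter turn, clockwise.

```bash
python3 -m creep '{"slide":[[0,0,0],[0,0,0],[0,0,0],[0,0,0],[0,0,0],[0,0,0],[0,0,0],[0,0,0]],"turn":[-0.01,-0.02,-0.03,-0.04,-0.05,-0.06,-0.06,-0.06],"claw":[0,0,0,0,0,0,0,0]}' 40
python3 lk.py s5
```

```text
clock: 10.68
eef_pos: [553.1, -81.4, 420.2]
eef_rot: [3.142, -0.0, 1.154]
wrist_force: [-1.0, 1.1, -3.5]
finger_gap: 11.6
finger_force: 40.0
dish 0.75 [565.2 -89.1 143.2] [ 374.4 -165.6   10.1] [653.9  16.2 323.7]
ball 0.55 [565.3 -90.  143.4] [ 390.7 -165.6   15.3] [653.9  16.2 342.4]
ball 0.47 [560.4 -82.6 156.8] [516.9 -98.9 128.3] [572.6 -61.1 168. ]
10.825 [553.1 -81.4 420.2] [180.   -0.   66.3] [-0. -0. -0.] [-0.2 -0.6 -4.4] [-0.2  0.3  1.5  0.   1.4  0.2]
```

Ball unmoved at (560,-83). Continuing.

```bash
python3 -m creep '{"slide":[[0,0,0],[0,0,0],[0,0,0],[0,0,0],[0,0,0],[0,0,0],[0,0,0],[0,0,0]],"turn":[-0.06,-0.06,-0.06,-0.06,-0.06,-0.06,-0.06,-0.06],"claw":[0,0,0,0,0,0,0,0]}' 40
python3 -m creep '{"slide":[[0,0,0],[0,0,0],[0,0,0],[0,0,0],[0,0,0],[0,0,0],[0,0,0],[0,0,0]],"turn":[-0.06,-0.06,-0.06,-0.06,-0.06,-0.06,-0.06,-0.06],"claw":[0,0,0,0,0,0,0,0]}' 40
python3 -m creep '{"slide":[[0,0,0],[0,0,0],[0,0,0],[0,0,0],[0,0,0],[0,0,0],[0,0,0],[0,0,0]],"turn":[-0.06,-0.06,-0.05,-0.05,-0.04,-0.02,-0.01,0],"claw":[0,0,0,0,0,0,0,0]}' 40
python3 -m creep '{"slide":[[0,0,0],[0,0,0],[0,0,0],[0,0,0],[0,0,0],[0,0,0],[0,0,0],[0,0,0]],"turn":[0,0,0,0,0,0,0,0],"claw":[0,0,0,0,0,0,0,0]}' 40
python3 lk.py s6
python3 - <<'E'
from h import *
im,d=manip.camera("top");cv2.imwrite("pics/t6.png",cv2.resize(im[150:290,300:520,::-1],None,fx=3.6,fy=3.6))
print(*[(r["score"],r["position"]) for r in manip.cut_out("clay_tree","top")+manip.cut_out("slip_jug","top")],sep="\n")
E
```

```text
clock: 11.82
eef_pos: [553.1, -81.4, 420.2]
eef_rot: [3.142, -0.0, 0.676]
wrist_force: [0.6, 0.3, -4.3]
finger_gap: 12.0
finger_force: 40.0
clock: 12.82
eef_pos: [553.1, -81.4, 420.1]
eef_rot: [-3.142, -0.0, 0.196]
wrist_force: [0.5, 0.2, -3.4]
finger_gap: 11.2
finger_force: 40.0
clock: 13.82
eef_pos: [553.1, -81.4, 420.1]
eef_rot: [-3.142, 0.0, -0.093]
wrist_force: [0.4, 0.1, -3.9]
finger_gap: 11.7
finger_force: 40.0
clock: 14.82
eef_pos: [553.1, -81.4, 420.1]
eef_rot: [-3.142, -0.0, -0.093]
wrist_force: [0.4, 0.2, -3.9]
finger_gap: 11.4
finger_force: 40.0
dish 0.67 [555.4 -89.2 145.6] [ 365.  -184.7    1.4] [646.4   2.4 250.5]
dish 0.67 [587.3 207.  105.6] [414.7 151.4  -3. ] [662.7 320.5 195.2]
ball 0.56 [560.1 -88.8 156.2] [541.3 -98.3 138.1] [616.3 -64.  230.9]
14.975 [553.1 -81.4 420.1] [-180.     0.    -5.3] [0. 0. 0.] [ 0.3 -0.2 -3.8] [-0.2  0.3  1.5  0.   1.4  1.5]
(0.81, [384.7, 134.7])
(0.95, [240.2, 205.0])
```

View pics/s6.png

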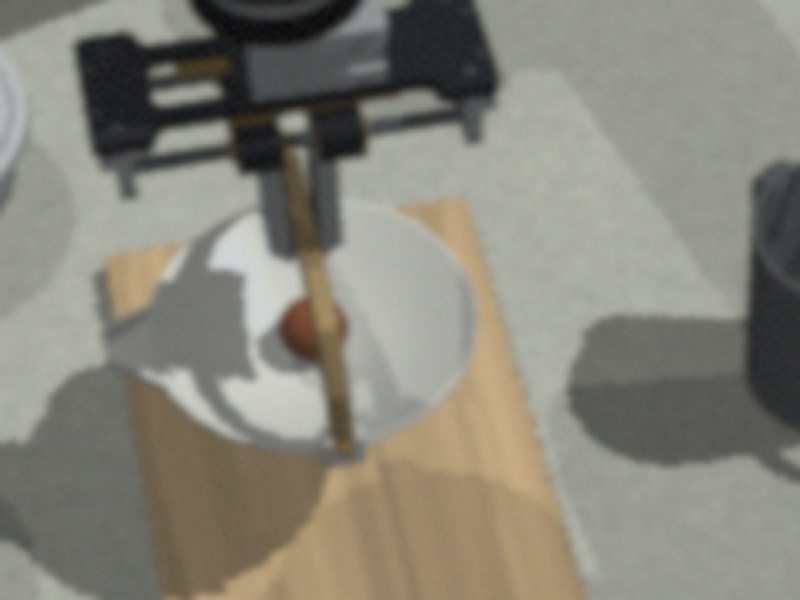

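View pics/t6.png

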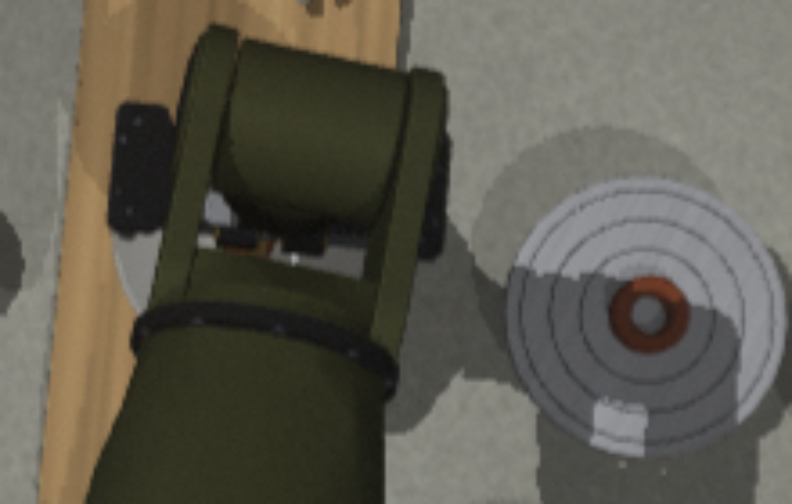

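The scene view shows the lip at (110,345), pointing to the wheel side (-y). The ball is central at (313,328), and the dish is level and still, about 120 mm up. In the top view the wheel is undisturbed at (648,315). I hand in now.

```bash
python3 -c "
from cell import manip
print(manip.sign_off())"
```

```text
the job is handed in; nothing more can be done
None
```

I handed the job in with the dish held by its handle, level and still, about 120 mm up above its spot; its lip is turned to the wheel on the right, the ball is in the middle of its well, and nothing else was disturbed; no verdict came back.

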